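# Tamper from the blocked drawer

## Task

The tamper is in the clear drawer box and belongs ready for use in its wooden seat, but the timer and the tasting cup stand in the drawer's way. First stand both of them on the black bar mat, then open the drawer and set the tamper fully down in the round recess of the seat. Then shut the drawer completely and put the timer and the tasting cup each back exactly where it stood at the start, upright, without tipping anything over on the way.

Things in the scene. Friction and masses are not known exactly. Their poses are not given: they have to be found in the camera images.
- timer: Loose round white kitchen timer, 58 mm across, 39 mm high: body at full width up to 22 mm, dial 53 mm across up to 27 mm, and on it a red bar grip 8 mm wide (its x), 36 mm long (its y), from 27 to 39 mm. The dial does not turn. Origin at the centre of its underside, z up. Pinch the bar or the body. One of the two things in front of the drawer.
- tasting_cup: Loose round off-white stoneware tasting cup without handle, open at the top, dark inside, 68 mm across at the rim, 52 mm at the foot, 62 mm high, 0.13 kg. Origin at the centre of its underside, z up. Grasp it from above round the rim. The other of the two things in front of the drawer; which stands left and which right changes.
- tamper: Loose steel tamper with a wooden grip, standing upright: round steel foot 58 mm across and 26 mm high, above it the wooden grip, at most 32 mm across, up to 86 mm; 0.42 kg. Origin at the centre of its underside, z up. It stands on the drawer's floor near its front, seen through the box's clear top, and rides along when the drawer is pulled. Grasp the grip from above.
- drawer_box: Clear acrylic box with one drawer, 140 mm deep (its x), 150 mm wide (y), 115 mm high, fixed. Origin at the centre of its underside; the drawer front looks along its -x. A clear top panel covers it, so the tamper can be reached only with the drawer out. The two things in the way stand side by side along its y, about 195 mm in front of the origin, about 90 mm apart.
- drawer (a joint): How far the drawer is pulled out along the box's -x, m: 0 shut, 0.110 fully out; 1.5 N friction plus light damping, stays where left. Inside 128 mm wide and 126 mm long; floor 12 mm above the board, side walls up to 48 mm. Its clear front panel, 6 mm thick, reaches from 6 to 108 mm height; when shut, its outer face is 76 mm in front of the box's origin.
- drawer_handle (a point): Centre of the drawer's steel bar handle; moves with the drawer. The bar is 10 mm thick, 90 mm long along the box's y, level, 70 mm above the board, its axis 35 mm in front of the front panel (30 mm clear gap behind it), on two posts 32 mm either side of the middle. Pinch it in the middle from above along the box's x.
- seat_floor (a point): Centre of the floor of the recess in the tamper seat, 10 mm above the board; z up. The seat is a fixed square wooden block, 84 x 84 x 24 mm; the recess is round, 64 mm across (the tamper's foot is 58 mm), 14 mm deep, its mouth widened by a 5 mm chamfer.
- bar_mat: Black ribbed rubber bar mat lying flat, 100 mm (its x) by 165 mm (its y), 6 mm thick, fixed. Origin at the centre of its underside, z up. Side area for the two cleared things, side by side along its y. Mat and seat change places from start to start. Behind the middle of the board the grinder's drum overhangs it from 130 mm height up: pass on the robot's side of it.

How it is judged:
By the outcome, as a careful person would: the job done as asked, in the order asked, and still so for the second after the job is handed in, with the robot touching nothing.
It also fails if it takes over 138 s, if anything falls off the work surface, if the arm or the gripper's body presses on something with over 40 N, if the wrist force passes 120 N, or if a joint passes its speed limit or range.

## Robot

A 6-joint arm with a two-finger parallel gripper is mounted at the origin on a cart in front of the work surface, level with it; the furniture and walls round the work are solid. World frame = base frame: x ahead of the robot, y to its left, z up, the work surface at z = 0. Lengths are in mm, angles in rad, forces in N, time in s.
With the tool pointing down it reaches from about 300 to 1000 mm from the base axis. Payload 5.1 kg.
Tool frame: the origin (TCP) lies between the finger pads; the fingertips stand 19 mm ahead of it and the grasp point (between the pads) is the TCP; z points along the fingers, y is the line along which they close (so a half turn about z gives the same grasp; the last joint's range is limited). The gripper opens to 95 mm and grips with 3 to 60 N. Pads are 20 mm wide; open, the fingers measure 119 mm over their backs; the gripper's body (75 mm by 180 mm) begins 59 mm behind the grasp point.
Start: joints at [-1.329, 0.124, 1.65, -0, 1.367, -0.083], TCP at [207.395, -616.013, 203.456] pointing down, gripper open.
Joint ranges: [-2.61, 2.61], [-1.02, 2.33], [0.03, 2.71], [-1.35, 4.49], [0.32, 2.68], [-2.91, 2.91]. Speed limits (rad/s): [2.57, 2.57, 3.14, 3.14, 3.14, 3.14].

## Interface

Orientations are given as a unit quaternion [w, x, y, z].
In Python, from workcell import readout, optics, job gives the robot as it stands.
- The arm moves only by the tool step_arm, never from a script. Its argument "steps" is text: rows parted by semicolons, each of 5 numbers parted by spaces: the opening in per cent of the stroke, from 0 (shut) to 100 (fully open), then the shift along the world's x, y, z in m, then the turn about the world's z in degrees. In form: gripper x y z twist; .... A call has 1 to 12 rows; each row shifts and turns the commanded pose from where the row before left it; what a row does not reach is not made up. A row lasts 1/8 s, in which the tool goes at most 62.5 mm and 10.7 degrees, less where a joint would pass 70% of its speed; a pose out of reach is approached as far as the arm can. A call is refused whole if a number of a shift passes 0.0625 or a number of a turn 10.7, either way. A call with a gripper value outside its range is refused whole. The fingers move at their own pace and stop on an object; "newtons" is the grip in N (left out, the last holds). Time passes only in rows, so rows that do not move let the fingers close. It gives the time, the measured TCP pose, the force, the opening and the grip force at its end, in the units of the state.
- readout.read_state(): the state, without advancing time (a new reading comes with each control period).
- optics.get_image(name): name is "scene" or "top"; returns the picture (480x640x3 uint8, red, green, blue); there is no depth.
- optics.camera_params(name): a dict with "vfov" (degrees; the focal length in pixels is half the picture's height over the tangent of half this angle, whatever the lens; pixels are square), "cx", "cy" (the principal point, pixels), "rvec" (rotation vector, rad) and "tvec" (3), from world to camera coordinates, as OpenCV has them. Camera axes: x right, y down, z forward; pixel columns grow to the right and rows downward; lengths in mm; the calibration is good to about 2 mm. A picture is of the moment at which its call begins. camera_params takes no time and is no camera call.
- job.close_job(): hands the job in; it is judged then, once.
The state is a dict: "t": time; "joint_pos": joint angles; "joint_velocities": joint speeds; "effort": joint torques, N m; "tool_pos": TCP position; "tool_rot": TCP orientation; "wrist_force": force on the tool from outside, world axes, zero at the start; "moment": the same for the moment, N m; "opening": opening from 0.0 (shut) to 1.0 (fully open); "finger_force": force on a finger pad.
Only numpy, scipy, OpenCV 4.12 (cv2) and the standard library are available. Lean on these libraries where they do the work, as an engineer would, in place of code of your own. Each camera call takes 0.05 s, during which the arm holds its last target. There are 200 camera calls.

## Working session

There is one attempt and no reset: what is moved stays moved. The work goes in short steps, Python scripts to look and compute and a tool call to move; the robot and the scene stay as the last step left them, time stands still between calls to the robot, and variables do not carry over. Pictures are saved under pics/ and viewed, at most 14 in all, crops included, and the job is handed in when it is done.

Besides the shell and the picture viewer there is one more tool, called after "Emit:" by a JSON object that holds its "method" and its "body". step_arm: Moves the arm, as the interface text tells. Its arguments: {"type":"object","properties":{"steps":{"type":"string"},"newtons":{"type":"number"}},"required":["steps"]}

```bash
mkdir -p pics; cat > h.py <<'E'
import numpy as np, cv2
from workcell import readout, optics, job
def cam(n):
    p=optics.camera_params(n); f=240/np.tan(np.radians(p['vfov'])/2)
    K=np.array([[f,0,p['cx']],[0,f,p['cy']],[0,0,1.]])
    return K,np.array(p['rvec'],float),np.array(p['tvec'],float).reshape(3)
def ray(n,uv,z):
    K,r,t=cam(n); R=cv2.Rodrigues(r)[0]; c=-R.T@t
    d=R.T@np.linalg.inv(K)@np.array([uv[0],uv[1],1.]); return c+d*(z-c[2])/d[2]
def proj(n,P):
    K,r,t=cam(n); return cv2.projectPoints(np.array(P,float).reshape(-1,1,3),r,t,K,None)[0].reshape(-1,2)
def snap(n,name):
    im=np.asarray(optics.get_image(n)); cv2.imwrite(f'pics/{name}.png',im[:,:,::-1]); return im
E
python3 - <<'E'
from h import *
for n in('scene','top'):
    snap(n,n+'0'); p=optics.camera_params(n); print(n,p); K,r,t=cam(n);print(-cv2.Rodrigues(r)[0].T@t)
print(readout.read_state())
E
```

```text
scene {'vfov': 50.65027060970334, 'cx': 314.8660679547242, 'cy': 235.76860786573326, 'rvec': array([ 2.5898323 , -0.4247133 ,  0.09737185]), 'tvec': array([-468.74149343,  193.82553489, 1083.0227506 ])}
[ 338.50183899 -503.41772517 1030.63684338]
top {'vfov': 50.15516216539554, 'cx': 316.28645310649887, 'cy': 232.44210594521638, 'rvec': array([ 2.16913515, -2.19552709,  0.12560738]), 'tvec': array([  -7.55851921,  513.67072275, 1021.42946034])}
[ 414.69152572    7.96026797 1065.45786294]
{'t': 0.1, 'joint_pos': array([-1.32860515e+00,  1.24437160e-01,  1.65153047e+00, -3.39291181e-05,
        1.36747564e+00, -8.26246201e-02]), 'joint_velocities': array([ 3.41708953e-04, -1.01953147e-03, -4.20567598e-03, -4.32307401e-05,
       -3.60584228e-04, -5.67067613e-04]), 'effort': array([ 3.13308065e-04, -4.18882477e+01, -3.61096430e+01,  7.77511206e-02,
        4.61873040e-02, -7.28409486e-05]), 'tool_pos': array([ 207.24205713, -615.45042117,  202.31586003]), 'tool_rot': array([-9.21042059e-04,  9.86839821e-01,  1.61698211e-01, -9.03050173e-05]), 'wrist_force': array([-0.60964122,  0.56709579,  0.44803903]), 'moment': array([-0.04953232,  0.01745164, -0.0252674 ]), 'finger_force': 0.0, 'opening': 0.9988905548790945}
```

View pics/top0.png

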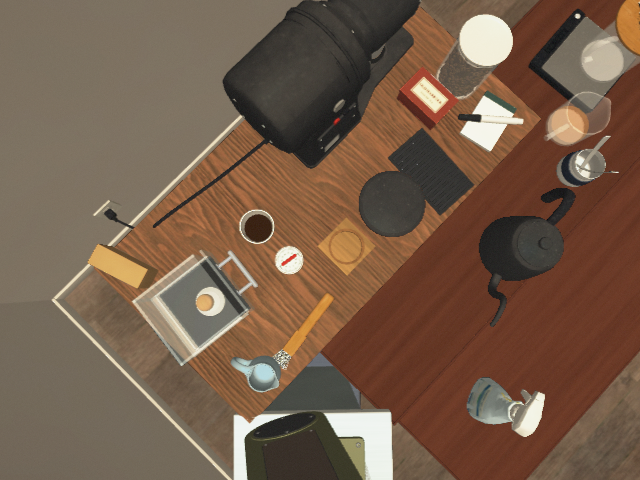

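View pics/scene0.png

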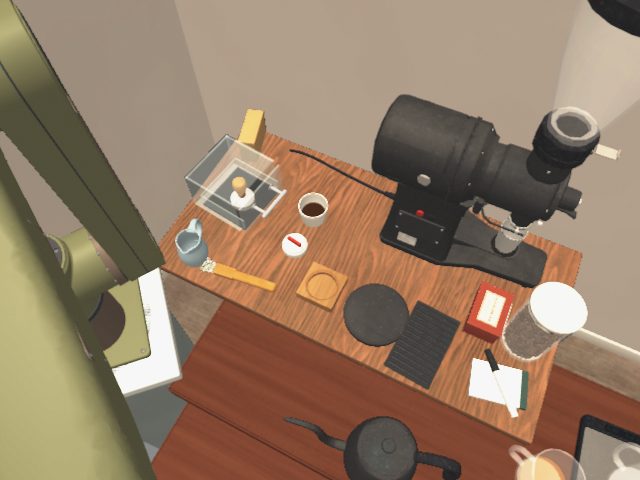

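Top view: cup at (257,227), timer (288,260) with red bar, seat (346,246), black round pad (392,204) beside the ribbed mat (430,170), box (195,310) with handle about (238,272) and tamper at (208,300). The scene view shows the same things, with the mat at (423,344).

```bash
python3 - <<'E'
from h import *
np.set_printoptions(precision=1,suppress=True)
for n in('top','scene'):
    im=cv2.imread(f'pics/{n}0.png'); hsv=cv2.cvtColor(im,cv2.COLOR_BGR2HSV)
    # timer red bar
    def comp(m,near,rad=45,k=3):
        yy,xx=np.mgrid[:480,:640]; m=(m&(np.hypot(xx-near[0],yy-near[1])<rad)).astype(np.uint8)*255
        m=cv2.morphologyEx(m,cv2.MORPH_OPEN,np.ones((k,k))) if k else m
        c,_=cv2.findContours(m,cv2.RETR_EXTERNAL,cv2.CHAIN_APPROX_NONE)
        return max(c,key=cv2.contourArea)
    H,S,V=[hsv[:,:,i].astype(int) for i in range(3)]
    tn,cn,mn,sn={'top':((288,260),(257,227),(430,170),(346,246)),'scene':((294,244),(313,209),(423,344),(322,286))}[n]
    red=comp((S>150)&((H<8)|(H>172))&(V>120),tn,18,0); r=cv2.minAreaRect(red)
    print(n,'red',r, ray(n,r[0],39)); b=cv2.boxPoints(r); print([ray(n,p,39)[:2] for p in b])
    w=comp((S<60)&(V>140),tn,22); hull=cv2.convexHull(w); e=cv2.fitEllipse(hull); print('timer',e,ray(n,e[0],22))
    w=comp((S<70)&(V>120),cn,26); hull=cv2.convexHull(w); e=cv2.fitEllipse(hull); print('cup white hull',e,ray(n,e[0],62))
    d=comp((V<90),cn,16,0); e=cv2.fitEllipse(d); print('cup dark',e,ray(n,e[0],40))
    m=comp((V<75)&(S<120),mn,75,5); r=cv2.minAreaRect(m); print('mat',r)
    for p in cv2.boxPoints(r): print('   ',p,ray(n,p,6)[:2])
big=cv2.imread('pics/top0.png')
c=cv2.resize(big[160:370,120:400],None,fx=2.85,fy=2.85,interpolation=cv2.INTER_CUBIC); cv2.imwrite('pics/c1.png',c)
c=cv2.resize(cv2.imread('pics/scene0.png')[130:310,180:350],None,fx=3.3,fy=3.3,interpolation=cv2.INTER_CUBIC); cv2.imwrite('pics/c2.png',c)
E
```

```text
top red ((288.3986511230469, 259.3581237792969), (2.4412002563476562, 16.972156524658203), 54.462318420410156) [458.7  43.   39. ]
[array([451.1,  58.2]), array([470.5,  30.5]), array([466.4,  27.7]), array([447.1,  55.4])]
timer ((288.9073791503906, 259.8377380371094), (27.507047653198242, 27.800886154174805), 48.069828033447266) [458.5  42.5  22. ]
cup white hull ((255.24903869628906, 221.09521484375), (23.31585693359375, 32.014766693115234), 80.23748016357422) [533.7 106.7  62. ]
cup dark ((257.8721923828125, 227.72360229492188), (26.197063446044922, 26.557941436767578), 48.36891555786133) [522.9 103.6  40. ]
mat ((411.50567626953125, 188.36984252929688), (77.89262390136719, 97.05862426757812), 47.48955154418945)
    [349.4 192.5] [598.6 -84.6]
    [421.  126.9] [ 738.2 -239.6]
    [473.6 184.3] [ 613.5 -347. ]
    [402.  249.9] [ 477.  -191.7]
scene red ((293.9999694824219, 240.9999542236328), (14.422204971313477, 2.773500919342041), 33.690067291259766) [459.2  41.6  39. ]
[array([447. ,  53.5]), array([452. ,  58.1]), array([471.4,  29.7]), array([466.3,  25.2])]
timer ((294.2562255859375, 244.804931640625), (24.59097671508789, 25.30262565612793), 73.24658203125) [458.9  41.3  22. ]
cup white hull ((312.7834777832031, 204.73355102539062), (24.640504837036133, 30.051265716552734), 89.01763153076172) [525.2 105.7  62. ]
cup dark ((312.7735900878906, 209.3287811279297), (11.8941011428833, 20.353012084960938), 87.94505310058594) [525.4 107.4  40. ]
mat ((424.49066162109375, 345.49542236328125), (42.859580993652344, 73.97509002685547), 26.029592514038086)
    [389.  369.3] [ 556.7 -286. ]
    [421.5 302.9] [ 678.4 -175.3]
    [460.  321.7] [ 737.7 -240.4]
    [427.5 388.1] [ 614.6 -344.8]
```

View pics/c1.png

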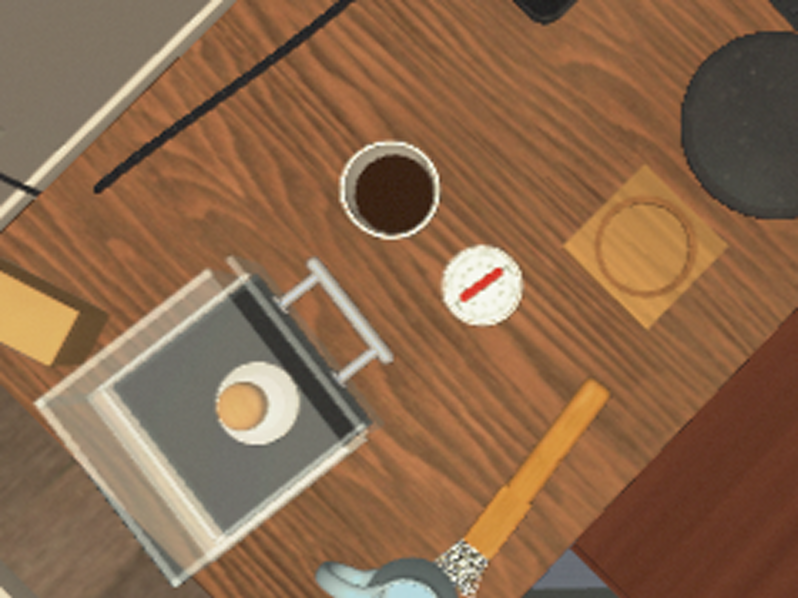

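View pics/c2.png

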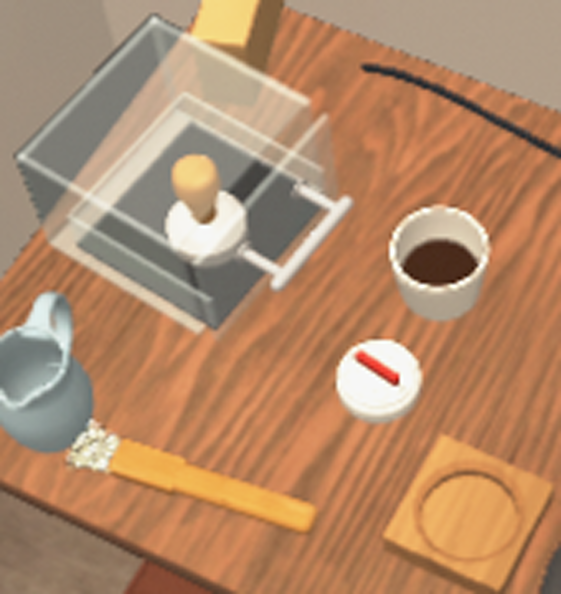

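Crop of top: cup rim centre (389,190), seat corners (645,166),(727,243),(648,328),(565,245), handle bar ends (314,263),(388,358). Crop of scene: cup rim centre (440,251), handle ends (347,203),(279,282), recess about (469,513).

```bash
python3 - <<'E'
from h import *
np.set_printoptions(precision=1,suppress=True)
T=lambda u,v:(u/2.85+120-.3,v/2.85+160-.3)
S=lambda u,v:(u/3.3+180-.3,v/3.3+130-.3)
print('cup',ray('top',T(389.5,190),62),ray('scene',S(440,251),62))
for p in [(645,166),(727,243),(648,328),(565,245)]: print('seat',ray('top',T(*p),24)[:2])
print('seat c',ray('top',T(646,245.5),24),'ring',ray('top',T(645,248),19),ray('scene',S(469,512),19))
for p in [(441,437),(551,488),(498,590),(386,533)]: print('seat s',ray('scene',S(*p),24)[:2])
for p in[(314,263),(388,358)]: print('handle',ray('top',T(*p),70)[:2])
for p in[(347,203),(279,282)]: print('handle s',ray('scene',S(*p),70)[:2])
print('tamper foot',ray('top',T(260,403),38),ray('scene',S(207,228),38),'grip top',ray('top',T(242,405),98),ray('scene',S(195,172),96))
m=np.array([[738.2,-239.6],[613.5,-347],[737.7,-240.4],[614.6,-344.8],[556.7,-286],[678.4,-175.3]])
print('mat c', (m[2:].sum(0)-0)/4, np.degrees(np.arctan2(121.7,110.7)))
E
```

```text
cup [523.3 104.5  62. ] [524.8 102.8  62. ]
seat [542.7 -75.1]
seat [ 486.6 -132.8]
seat [426.7 -75.1]
seat [486.5 -16.8]
seat c [485.5 -74.7  24. ] ring [484.  -74.4  19. ] [486.5 -71.5  19. ]
seat s [485.7 -15.4]
seat s [542.7 -74.7]
seat s [ 485.7 -131.3]
seat s [429.6 -70.4]
handle [473.1 155. ]
handle [408.2 105. ]
handle s [474.5 156.7]
handle s [412.  109.4]
tamper foot [378.1 196.9  38. ] [378.  190.4  38. ] grip top [379.1 197.6  98. ] [379.4 197.5  96. ]
mat c [ 646.9 -261.6] 47.709911989709525
```

```bash
python3 - <<'E'
from h import *
from scipy.optimize import least_squares
np.set_printoptions(precision=1,suppress=True)
def tri(a,b):
    return least_squares(lambda P: np.r_[proj('top',P)[0]-a, proj('scene',P)[0]-b],[500,0,50.]).x
print('disc c',tri((392,204),(376,314)))
print('jar lid',tri((486,40),(557,307)),'red box top',tri((427,90),(492,305)))
print('kettle lid',tri((544,243),(388,441)))
for z in(130,200,300): print('drum edge',z,[ray('top',p,z)[:2] for p in[(228,95),(300,152),(350,95),(370,66)]])
print('grinder base front',[ray('top',p,20)[:2] for p in[(310,166),(352,128),(405,62)]], ray('scene',(420,262),20))
print('mat top',[ray('top',p,6)[:2] for p in[(424,129),(473,184),(445,214),(390,160)]])
print('mat scene',[ray('scene',p,6)[:2] for p in[(421,303),(460,321),(427,388),(388,367)]])
print('pitcher',tri((262,370),(190,240)))
a=cv2.imread('pics/top0.png')[110:230,350:490];b=cv2.imread('pics/scene0.png')[260:420,330:530]
a=cv2.resize(a,None,fx=2.8,fy=2.8,interpolation=cv2.INTER_CUBIC);b=cv2.resize(b,None,fx=2,fy=2,interpolation=cv2.INTER_CUBIC)
o=np.zeros((340,800,3),np.uint8);o[:a.shape[0],:a.shape[1]]=a;o[:320,400:]=b;cv2.imwrite('pics/c3.png',o)
E
```

```text
disc c [ 572.3 -171.5   18.2]
jar lid [ 839.  -318.   191.7] red box top [ 797.6 -242.1   57.3]
kettle lid [ 479.1 -423.4  147.7]
drum edge 130 [array([764.1, 150.5]), array([654.1,  16.8]), array([762.8, -78.4]), array([ 819.2, -117.5])]
drum edge 200 [array([737.9, 139.9]), array([636.2,  16.1]), array([736.7, -72. ]), array([ 788.9, -108.1])]
drum edge 300 [array([700.6, 124.6]), array([610.6,  15.2]), array([699.5, -62.7]), array([745.7, -94.7])]
grinder base front [array([652.5,  -2.6]), array([732.5, -91.4]), array([ 875.2, -206.9])] [711.1 -89.6  20. ]
mat top [array([ 733.5, -246. ]), array([ 614.1, -345.8]), array([ 551.1, -284.1]), array([ 667.1, -171.7])]
mat scene [array([ 677.3, -175.3]), array([ 738.4, -239.1]), array([ 613.7, -344.3]), array([ 556.6, -280.9])]
pitcher [246.6  93.2  79.3]
```

View pics/c3.png

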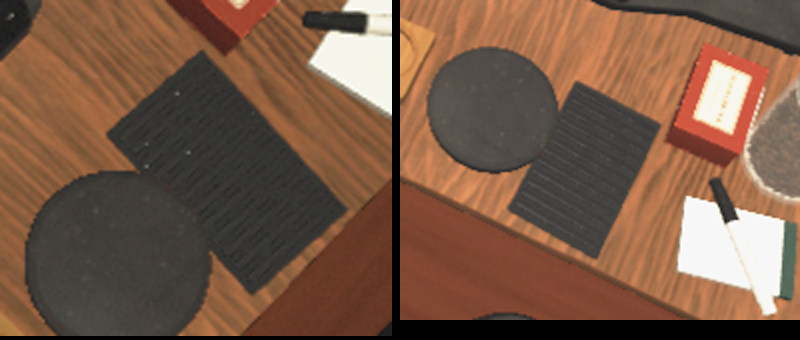

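Emit:
{"method": "step_arm", "body": {"steps": "100 0.02 0.04 0.02 9.5; 100 0.02 0.04 0.02 9.5; 100 0.02 0.04 0.01 0; 100 0.02 0.04 0 0", "newtons": 15}}

```text
t: 0.6
tool_pos: [288.0, -455.0, 254.3]
tool_rot: [0.001, 0.947, 0.322, 0.0]
wrist_force: [-0.4, -0.4, -0.1]
opening: 1.005
finger_force: 0.0
```

Mat corners in the crop at (204,51),(346,210),(257,294),(108,132); the disc is a low slab (~18 mm high) touching the mat's long edge. Mat centre ≈ (644,-262), long axis ≈ 41°.

Emit:
{"method": "step_arm", "body": {"steps": "100 0.0197 0.0466 -0.008 0; 100 0.0197 0.0466 -0.008 0; 100 0.0197 0.0466 -0.008 0; 100 0.0197 0.0466 -0.008 0; 100 0.0197 0.0466 -0.008 0; 100 0.0197 0.0466 -0.008 0; 100 0.0197 0.0466 -0.008 0; 100 0.0197 0.0466 -0.008 0; 100 0.0197 0.0466 -0.008 0; 100 0.0197 0.0466 -0.008 0; 100 0.0197 0.0466 -0.008 0; 100 0.0197 0.0466 -0.008 0"}}

```text
t: 2.1
tool_pos: [523.9, 104.9, 156.8]
tool_rot: [0.0, 0.947, 0.322, -0.0]
wrist_force: [0.1, -0.7, -0.5]
opening: 1.0
finger_force: 0.0
```

Emit:
{"method": "step_arm", "body": {"steps": "100 0 0 0 0; 100 0 0 0 0"}}

```text
t: 2.35
tool_pos: [523.3, 103.0, 156.9]
tool_rot: [0.0, 0.947, 0.323, -0.001]
wrist_force: [-0.5, 0.4, 0.4]
opening: 1.002
finger_force: 0.0
```

Emit:
{"method": "step_arm", "body": {"steps": "100 0 0 -0.03 0; 100 0 0 -0.03 0; 100 0 0 -0.03 0; 100 0 0 -0.015 0; 100 0 0 -0.005 0; 0 0 0 0 0; 0 0 0 0 0; 0 0 0 0 0; 0 0 0 0 0", "newtons": 15}}

```text
t: 3.48
tool_pos: [524.3, 103.5, 48.3]
tool_rot: [-0.0, 0.947, 0.322, 0.001]
wrist_force: [-1.5, 0.7, 2.2]
opening: 0.686
finger_force: 14.4
```

Emit:
{"method": "step_arm", "body": {"steps": "0 0 0 0.02 0; 0 0 0 0.035 0; 0 -0.01 -0.02 0.03 0; 0 -0.018 -0.035 0 0; 0 -0.018 -0.035 0 0; 0 -0.008 -0.014 0 0; 0 0.026 -0.030 0 0; 0 0.026 -0.030 0 0; 0 0.026 -0.030 0 0; 0 0.026 -0.030 0 0; 0 0.026 -0.030 0 0; 0 0.026 -0.030 0 0"}}

```text
t: 4.97
tool_pos: [627.0, -181.4, 132.1]
tool_rot: [-0.0, 0.947, 0.322, 0.0]
wrist_force: [-0.2, -0.1, 0.1]
opening: 0.006
finger_force: 0.0
```

Emit:
{"method": "step_arm", "body": {"steps": "0 0.026 -0.030 0 0; 0 0.026 -0.029 0 0; 0 0 0 -0.01 0; 0 0 0 -0.03 0; 0 0 0 -0.02 0; 0 0 0 -0.01 0; 0 0 0 0 0"}}

```text
t: 5.85
tool_pos: [677.2, -239.2, 61.5]
tool_rot: [-0.001, 0.947, 0.323, -0.001]
wrist_force: [-1.5, -0.1, -0.8]
opening: 0.002
finger_force: 0.0
```

The cup slipped out of the grip; looking.

```bash
python3 - <<'E'
from h import *
a=snap('top','t2');b=snap('scene','s2')
o=np.zeros((480,800,3),np.uint8);o[:,:400]=a[:,120:520,::-1][:480];o[:,400:]=b[:,180:580,::-1];cv2.imwrite('pics/m2.png',o)
E
```

```text
(no output)
```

View pics/m2.png

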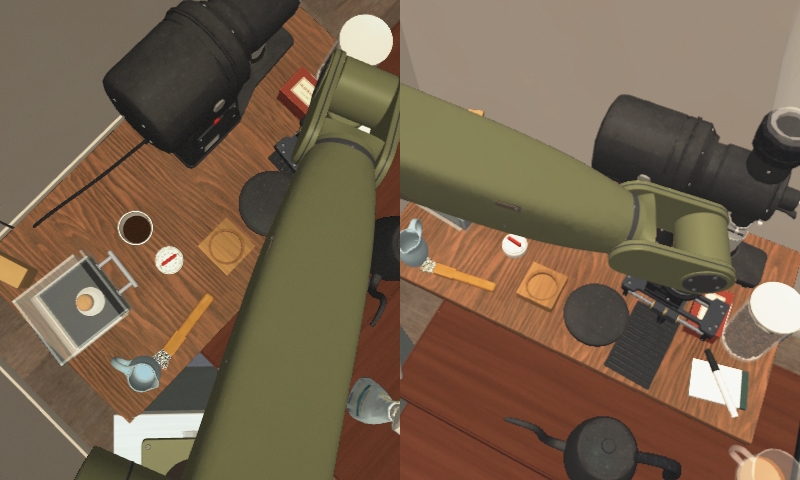

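The cup slipped early and still stands upright near its start, pixel (256,228) in top. Go back and grip harder and lower.

```bash
python3 - <<'E'
from h import *
np.set_printoptions(precision=1,suppress=True)
for f in('top0','t2'):
    im=cv2.imread(f'pics/{f}.png'); V=cv2.cvtColor(im,cv2.COLOR_BGR2HSV)[:,:,2]
    yy,xx=np.mgrid[:480,:640]; m=((V<90)&(np.hypot(xx-257,yy-227)<16)).astype(np.uint8)
    c=max(cv2.findContours(m,0,1)[0],key=cv2.contourArea);e=cv2.fitEllipse(c);print(e,ray('top',e[0],40))
E
```

```text
((257.8721923828125, 227.72360229492188), (26.197063446044922, 26.557941436767578), 48.36891555786133) [522.9 103.6  40. ]
((256.40655517578125, 229.0343780517578), (26.045242309570312, 27.114959716796875), 54.928375244140625) [520.3 106.6  40. ]
```

Emit:
{"method": "step_arm", "body": {"steps": "50 0 0 0.04 0; 100 0 0 0.05 0; 100 -0.026 0.030 0 0; 100 -0.026 0.030 0 0; 100 -0.026 0.030 0 0; 100 -0.026 0.030 0 0; 100 -0.026 0.030 0 0; 100 -0.026 0.030 0 0; 100 -0.026 0.030 0 0; 100 -0.026 0.029 0 0; 100 0.008 0.014 0 0; 100 0.018 0.035 0 0", "newtons": 45}}

```text
t: 7.45
tool_pos: [497.3, 48.2, 154.2]
tool_rot: [0.001, 0.947, 0.321, 0.002]
wrist_force: [0.9, 0.1, 0.3]
opening: 0.999
finger_force: 0.0
```

Emit:
{"method": "step_arm", "body": {"steps": "100 0.018 0.035 0 0; 100 0.01 0.02 0 0; 100 0 0 0 0; 100 0 0 0 0"}}

```text
t: 7.95
tool_pos: [523.8, 102.5, 152.4]
tool_rot: [0.0, 0.947, 0.322, -0.0]
wrist_force: [-0.2, -0.6, -0.1]
opening: 0.998
finger_force: 0.0
```

Emit:
{"method": "step_arm", "body": {"steps": "100 -0.001 0.001 -0.04 0; 100 0 0 -0.04 0; 100 0 0 -0.025 0; 100 0 0 -0.007 0; 100 0 0 0 0; 0 0 0 0 0; 0 0 0 0 0; 0 0 0 0 0; 0 0 0 0 0", "newtons": 45}}

```text
t: 9.07
tool_pos: [523.0, 104.6, 41.1]
tool_rot: [-0.0, 0.947, 0.322, 0.0]
wrist_force: [-0.3, 0.8, 1.8]
opening: 0.693
finger_force: 45.0
```

Emit:
{"method": "step_arm", "body": {"steps": "0 0 0 0 0; 0 0 0 0.005 0; 0 0 0 0.01 0; 0 0 0 0.01 0; 0 0 0 0 0"}}

```text
t: 9.7
tool_pos: [523.9, 104.2, 67.0]
tool_rot: [0.0, 0.947, 0.322, 0.001]
wrist_force: [0.2, 1.2, -1.2]
opening: 0.696
finger_force: 45.0
```

Held (weight −1.2 N). Carry to the mat.

Emit:
{"method": "step_arm", "body": {"steps": "0 0 0 0.02 0; 0 0 0 0.03 0; 0 -0.01 -0.02 0.02 0; 0 -0.018 -0.035 0 0; 0 -0.018 -0.035 0 0; 0 -0.008 -0.014 0 0; 0 0.026 -0.030 0 0; 0 0.026 -0.030 0 0; 0 0.026 -0.030 0 0; 0 0.026 -0.030 0 0; 0 0.026 -0.030 0 0; 0 0.026 -0.030 0 0"}}

```text
t: 11.2
tool_pos: [625.9, -180.4, 135.0]
tool_rot: [-0.0, 0.947, 0.322, -0.0]
wrist_force: [0.2, 0.4, -1.6]
opening: 0.694
finger_force: 45.0
```

Emit:
{"method": "step_arm", "body": {"steps": "0 0.026 -0.030 0 0; 0 0.026 -0.030 0 0; 0 0 0 -0.02 0; 0 0 0 -0.03 0; 0 0 0 -0.02 0; 0 0 0 -0.012 0; 0 0 0 0 0;0 0 0 0 0"}}

```text
t: 12.2
tool_pos: [677.6, -240.0, 54.8]
tool_rot: [0.001, 0.947, 0.322, 0.001]
wrist_force: [0.5, 0.3, -0.7]
opening: 0.693
finger_force: 45.0
```

Emit:
{"method": "step_arm", "body": {"steps": "0 0 0 -0.005 0; 0 0 0 -0.002 0; 0 0 0 0 0;0 0 0 0 0"}}

```text
t: 12.7
tool_pos: [677.1, -239.9, 47.1]
tool_rot: [0.0, 0.947, 0.322, 0.0]
wrist_force: [-0.4, 1.6, 1.3]
opening: 0.695
finger_force: 45.0
```

Emit:
{"method": "step_arm", "body": {"steps": "85 0 0 0 0; 85 0 0 0 0; 85 0 0 0.02 0; 85 0 0 0.035 0; 85 0 0 0.035 0; 85 -0.0273 0.0352 0 0; 85 -0.0273 0.0352 0 0; 85 -0.0273 0.0352 0 0; 85 -0.0273 0.0352 0 0; 85 -0.0273 0.0352 0 0; 85 -0.0273 0.0352 0 0; 85 -0.0273 0.0352 0 0"}}

```text
t: 14.2
tool_pos: [485.4, 7.5, 138.2]
tool_rot: [0.0, 0.947, 0.322, 0.001]
wrist_force: [-0.3, 1.0, -0.2]
opening: 0.855
finger_force: 0.0
```

Emit:
{"method": "step_arm", "body": {"steps": "85 -0.0273 0.0352 0 0; 85 0 0 -0.02 0; 85 0 0 -0.03 0; 85 0 0 0 0; 85 0 0 0 0", "newtons": 30}}

```text
t: 14.82
tool_pos: [459.4, 41.7, 88.2]
tool_rot: [0.0, 0.947, 0.322, 0.001]
wrist_force: [1.1, 0.6, 0.2]
opening: 0.85
finger_force: 0.0
```

```bash
python3 - <<'E'
from h import *
a=snap('top','t3');b=snap('scene','s3')
o=np.zeros((480,800,3),np.uint8);o[:,:400]=a[:,180:580,::-1];o[:,400:]=b[:,180:580,::-1];cv2.imwrite('pics/m3.png',o)
E
```

```text
(no output)
```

View pics/m3.png

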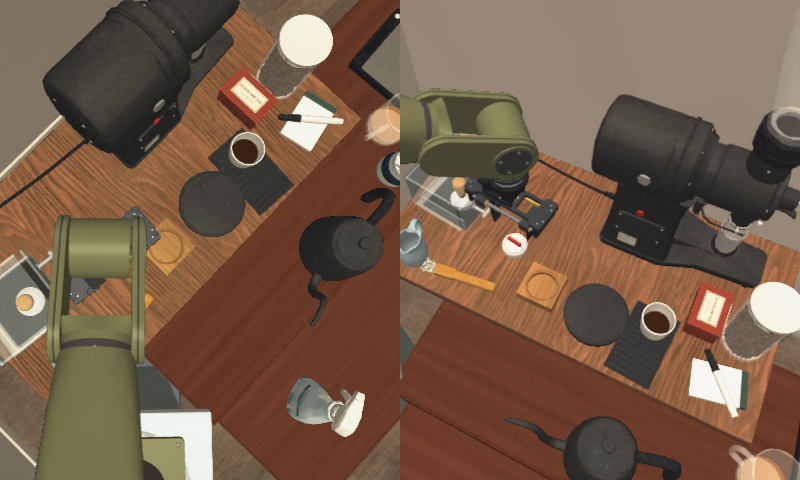

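The cup stands upright on the mat (top pixel (427,149)). Now the timer.

Emit:
{"method": "step_arm", "body": {"steps": "85 0 0 -0.03 0; 85 0 0 -0.02 0; 85 0 0 -0.01 0; 85 0 0 0 0; 0 0 0 0 0; 0 0 0 0 0; 0 0 0 0 0; 0 0 0 0 0", "newtons": 30}}

```text
t: 15.92
tool_pos: [458.5, 41.8, 26.7]
tool_rot: [0.0, 0.947, 0.322, 0.0]
wrist_force: [-0.6, 0.5, -0.0]
opening: 0.485
finger_force: 0.0
```

Emit:
{"method": "step_arm", "body": {"steps": "0 0 0 0.005 0; 0 0 0 0.01 0; 0 0 0 0.01 0; 0 0 0 0 0"}}

```text
t: 16.42
tool_pos: [459.6, 41.8, 53.0]
tool_rot: [0.001, 0.947, 0.322, 0.001]
wrist_force: [0.6, 0.0, -0.8]
opening: 0.068
finger_force: 0.0
```

Emit:
{"method": "step_arm", "body": {"steps": "0 0 0 0.04 0; 0 0 0 0.06 0; 0 -0.03 -0.06 0 0; 0 -0.03 -0.06 0 0; 0 -0.02 -0.06 0 0; 0 0 -0.06 0 0; 0 0 0 0 0"}}

```text
t: 17.3
tool_pos: [382.0, -192.6, 151.7]
tool_rot: [0.0, 0.948, 0.319, -0.0]
wrist_force: [0.4, 0.1, 0.7]
opening: 0.007
finger_force: 0.0
```

```bash
python3 - <<'E'
from h import *
a=snap('top','t4');b=snap('scene','s4')
o=np.zeros((480,800,3),np.uint8);o[:,:400]=a[:,120:520,::-1];o[:,400:]=b[:,180:580,::-1];cv2.imwrite('pics/m4.png',o)
E
```

```text
(no output)
```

View pics/m4.png

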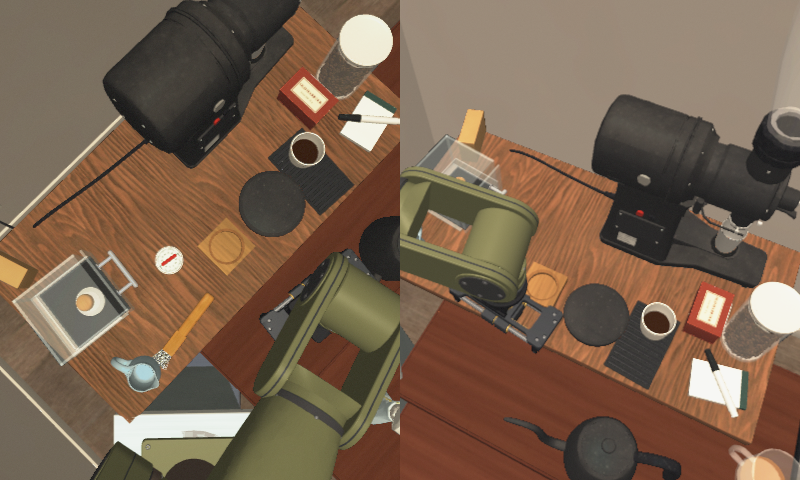

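```bash
python3 - <<'E'
from h import *
np.set_printoptions(precision=1,suppress=True)
yy,xx=np.mgrid[:480,:640]
for f in('top0','t4'):
    im=cv2.imread(f'pics/{f}.png'); H,S,V=[a.astype(int) for a in cv2.split(cv2.cvtColor(im,cv2.COLOR_BGR2HSV))]
    near=(np.hypot(xx-288.5,yy-260)<24)
    m=(near&(S>150)&((H<8)|(H>172))&(V>120)).astype(np.uint8)
    r=cv2.minAreaRect(max(cv2.findContours(m,0,1)[0],key=cv2.contourArea))
    b=np.array([ray('top',p,39)[:2] for p in cv2.boxPoints(r)]); e=[b[1]-b[0],b[2]-b[1]]; L=max(e,key=np.linalg.norm)
    w=(near&(S<60)&(V>140)).astype(np.uint8); w=cv2.morphologyEx(w,2,np.ones((3,3)))
    h=cv2.convexHull(max(cv2.findContours(w,0,1)[0],key=cv2.contourArea)); el=cv2.fitEllipse(h)
    print(f,ray('top',r[0],39),np.degrees(np.arctan2(L[1],L[0])),el,ray('top',el[0],22))
E
```

```text
top0 [458.7  43.   39. ] -55.05651905089899 ((288.9073791503906, 259.8377380371094), (27.507047653198242, 27.800886154174805), 48.069828033447266) [458.5  42.5  22. ]
t4 [458.7  43.   39. ] -55.05651905089899 ((288.9169006347656, 259.7943420410156), (27.476118087768555, 27.7214298248291), 57.30120849609375) [458.6  42.5  22. ]
```

```bash
python3 - <<'E'
from h import *
im=cv2.imread('pics/s4.png'); P=readout.read_state()['tool_pos']; print(P)
pts=proj('scene',[P+[0,0,d] for d in(-19,0,59)])
print(pts)
c=im[240:390,200:400].copy(); c=cv2.resize(c,None,fx=4,fy=4,interpolation=cv2.INTER_CUBIC)
for p,col in zip(pts,[(0,0,255),(0,255,0),(255,0,0)]): cv2.circle(c,(int((p[0]-200)*4),int((p[1]-240)*4)),4,col,-1)
cv2.imwrite('pics/c4.png',c)
E
```

```text
[ 382.36103492 -189.58087115  151.19949977]
[[289.06950478 331.63238585]
 [288.48770683 328.13622686]
 [286.5401092  316.43266041]]
```

View pics/c4.png

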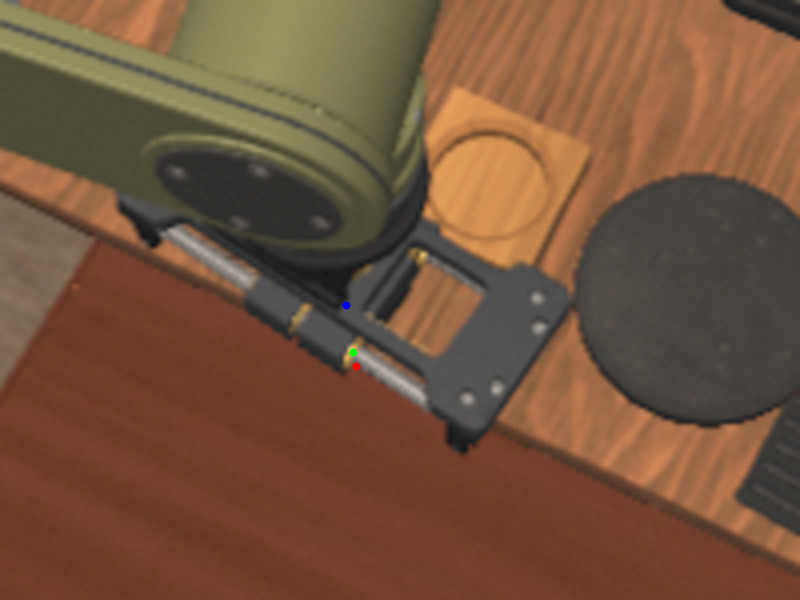

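Emit:
{"method": "step_arm", "body": {"steps": "0 0.0197 0.0367 0 0; 0 0.0197 0.0367 0 0; 0 0.0197 0.0367 0 0; 0 0.0197 0.0367 0 0; 0 0.0197 0.0367 0 0; 0 0.0197 0.0367 0 0; 0 0 0 -0.04 0; 0 0 0 -0.04 0; 0 0 0 -0.03 0; 0 0 0 -0.01 0; 0 0 0 0 0; 0 0 0 0 0"}}

```text
t: 18.9
tool_pos: [502.2, 31.2, 33.1]
tool_rot: [0.0, 0.947, 0.323, 0.001]
wrist_force: [-0.8, 0.3, -0.0]
opening: 0.005
finger_force: 0.0
```

Emit:
{"method": "step_arm", "body": {"steps": "0 0 0 -0.005 0; 0 0 0 -0.003 0; 0 0 0 0 0"}}

```text
t: 19.27
tool_pos: [500.7, 30.8, 23.3]
tool_rot: [-0.0, 0.947, 0.322, -0.0]
wrist_force: [-0.5, 0.2, 0.2]
opening: 0.006
finger_force: 0.0
```

Emit:
{"method": "step_arm", "body": {"steps": "0 0 0 -0.003 0; 0 0 0 -0.003 0; 0 0 0 0 0"}}

```text
t: 19.65
tool_pos: [500.6, 30.9, 17.0]
tool_rot: [-0.0, 0.947, 0.322, -0.0]
wrist_force: [-0.2, -0.5, -0.5]
opening: 0.004
finger_force: 0.0
```

```bash
python3 - <<'E'
from h import *
im=snap('scene','s5')[:,:,::-1]; P=readout.read_state()['tool_pos']; print(P)
pts=proj('scene',[P+[0,0,d] for d in(-19,0,59)]); print(pts)
c=im[160:310,210:410].copy(); c=cv2.resize(c,None,fx=4,fy=4,interpolation=cv2.INTER_CUBIC)
for p,col in zip(pts,[(0,0,255),(0,255,0),(255,0,0)]): cv2.circle(c,(int((p[0]-210)*4),int((p[1]-160)*4)),4,col,-1)
cv2.imwrite('pics/c5.png',c)
E
```

```text
[500.77170889  30.89612471  17.21931826]
[[313.34960789 248.36230567]
 [313.23366178 244.40033201]
 [312.85158454 231.34443938]]
```

View pics/c5.png

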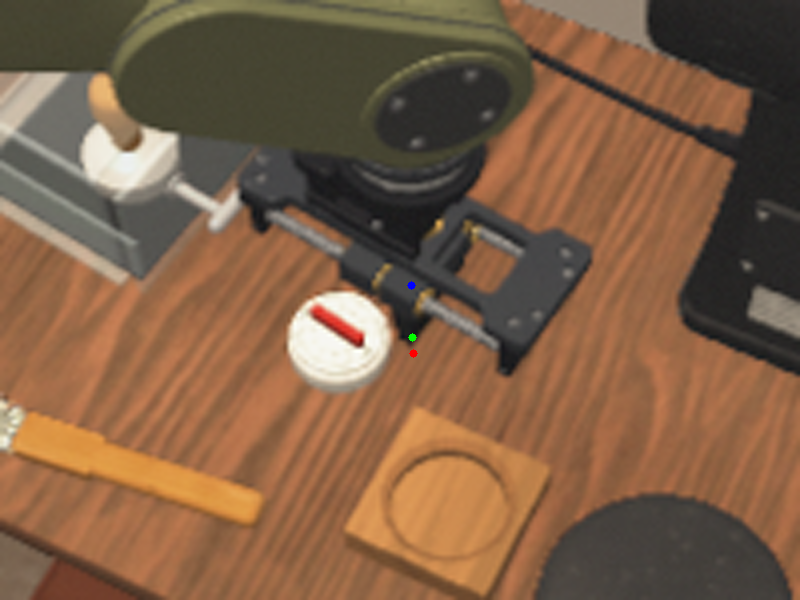

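The fingertip shows at crop (410,340), above its computed place (413,352): the true tool is higher than read. Feel for the board.

Emit:
{"method": "step_arm", "body": {"steps": "0 0 0 -0.004 0; 0 0 0 -0.003 0; 0 0 0 0 0"}}

```text
t: 20.08
tool_pos: [500.6, 30.9, 10.0]
tool_rot: [-0.0, 0.947, 0.322, -0.0]
wrist_force: [0.4, -0.5, 0.0]
opening: 0.002
finger_force: 0.0
```

Emit:
{"method": "step_arm", "body": {"steps": "0 0 0 -0.003 0; 0 0 0 -0.002 0; 0 0 0 0 0"}}

```text
t: 20.45
tool_pos: [500.7, 30.9, 5.2]
tool_rot: [-0.0, 0.947, 0.322, -0.0]
wrist_force: [-0.6, -1.0, -0.5]
opening: 0.002
finger_force: 0.0
```

Emit:
{"method": "step_arm", "body": {"steps": "0 0 0 -0.003 0; 0 0 0 -0.002 0; 0 0 0 0 0"}}

```text
t: 20.82
tool_pos: [500.7, 30.9, 0.2]
tool_rot: [-0.0, 0.947, 0.322, -0.0]
wrist_force: [0.6, -0.1, 0.2]
opening: 0.003
finger_force: 0.0
```

Emit:
{"method": "step_arm", "body": {"steps": "0 0 0 -0.002 0; 0 0 0 -0.002 0; 0 0 0 0 0"}}

```text
t: 21.2
tool_pos: [500.7, 30.9, -3.8]
tool_rot: [-0.0, 0.947, 0.322, -0.0]
wrist_force: [-0.4, -0.8, -0.2]
opening: 0.007
finger_force: 0.0
```

Emit:
{"method": "step_arm", "body": {"steps": "0 0 0 -0.002 0; 0 0 0 -0.002 0; 0 0 0 0 0"}}

```text
t: 21.58
tool_pos: [500.7, 30.9, -7.8]
tool_rot: [-0.0, 0.947, 0.322, -0.0]
wrist_force: [-0.4, 0.2, 0.1]
opening: 0.005
finger_force: 0.0
```

Emit:
{"method": "step_arm", "body": {"steps": "0 0 0 -0.001 0; 0 0 0 -0.002 0; 0 0 0 0 0"}}

```text
t: 21.95
tool_pos: [500.7, 30.9, -10.8]
tool_rot: [-0.0, 0.947, 0.322, -0.0]
wrist_force: [-0.4, 0.1, 0.8]
opening: 0.002
finger_force: 0.0
```

Emit:
{"method": "step_arm", "body": {"steps": "0 0 0 -0.002 0; 0 0 0 -0.001 0; 0 0 0 0 0"}}

```text
t: 22.32
tool_pos: [501.0, 30.9, -11.0]
tool_rot: [-0.0, 0.947, 0.322, -0.001]
wrist_force: [-9.7, -0.0, 19.1]
opening: 0.007
finger_force: 9.5
```

Emit:
{"method": "step_arm", "body": {"steps": "0 0 0 -0.001 0; 0 0 0 0 0"}}

```text
t: 22.58
tool_pos: [501.0, 30.9, -11.0]
tool_rot: [-0.0, 0.947, 0.322, -0.001]
wrist_force: [-11.8, -0.0, 25.9]
opening: 0.004
finger_force: 13.0
```

```bash
python3 - <<'E'
from h import *
im=snap('scene','s6')[:,:,::-1]; P=readout.read_state()['tool_pos']; print(P)
pts=proj('scene',[P+[0,0,d] for d in(-19,0,59)]); print(pts)
c=im[160:310,210:410].copy(); c=cv2.resize(c,None,fx=4,fy=4,interpolation=cv2.INTER_CUBIC)
cv2.imwrite('pics/c6.png',c)
E
```

```text
[501.01670201  30.92045905 -11.02601907]
[[313.61124664 254.01240647]
 [313.50136031 250.21159489]
 [313.13970545 237.70246945]]
```

View pics/c6.png

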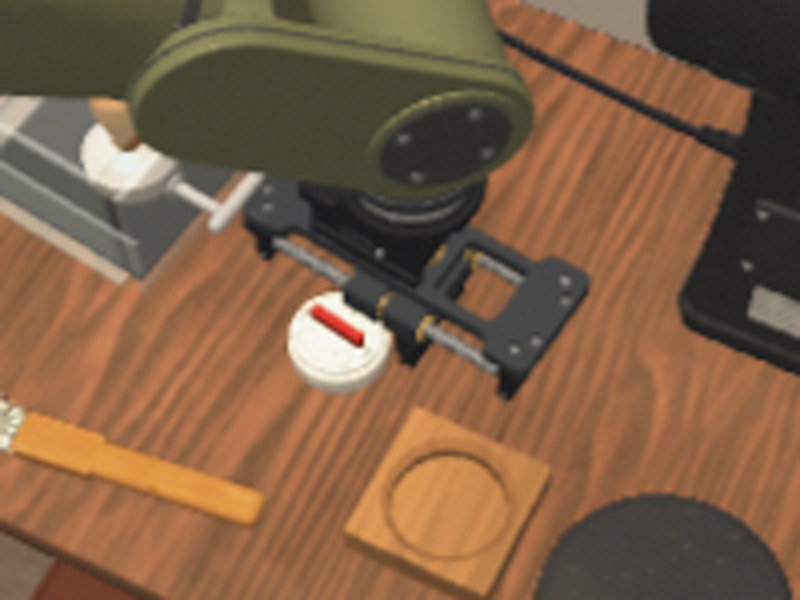

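```bash
python3 - <<'E'
from h import *
for p in [(408,360),(418,352),(395,352)]: print(ray('scene',(p[0]/4+210,p[1]/4+160),0))
E
```

```text
[496.19370814  26.90527529   0.        ]
[503.30813083  30.02053857   0.        ]
[490.72847736  34.30423067   0.        ]
```

Emit:
{"method": "step_arm", "body": {"steps": "0 0 0 0.004 0; 0 0 0 0.03 0; 0 0 0 0.04 0;0 0 0 0.04 0; 0 0 0 0 0"}}

```text
t: 23.25
tool_pos: [503.9, 30.8, 103.5]
tool_rot: [0.001, 0.947, 0.322, 0.004]
wrist_force: [0.5, 0.1, -0.2]
opening: 0.005
finger_force: 0.0
```

Emit:
{"method": "step_arm", "body": {"steps": "85 -0.02 0.004 -0.02 0; 85 -0.02 0.0046 -0.02 0; 85 0 0 0 0; 85 0 0 0 0; 85 0 0 0 0; 85 0 0 0 0;85 0 0 0 0;85 0 0 0 0;85 0 0 0 0", "newtons": 25}}

```text
t: 24.38
tool_pos: [461.0, 39.5, 59.5]
tool_rot: [0.0, 0.947, 0.322, 0.0]
wrist_force: [-0.7, 0.1, -0.2]
opening: 0.837
finger_force: 0.0
```

Emit:
{"method": "step_arm", "body": {"steps": "85 0 0 -0.03 0; 85 0 0 -0.024 0; 85 0 0 -0.01 0; 85 0 0 0 0; 0 0 0 0 0; 0 0 0 0 0; 0 0 0 0 0; 0 0 0 0 0; 0 0 0 0 0"}}

```text
t: 25.5
tool_pos: [461.2, 39.9, -3.8]
tool_rot: [-0.0, 0.947, 0.322, 0.0]
wrist_force: [-2.6, 2.8, 5.4]
opening: 0.604
finger_force: 25.0
```

Emit:
{"method": "step_arm", "body": {"steps": "0 0 0 0 0; 0 0 0 0.005 0; 0 0 0 0.01 0; 0 0 0 0 0"}}

```text
t: 26.0
tool_pos: [461.9, 39.3, 11.5]
tool_rot: [0.001, 0.947, 0.322, 0.001]
wrist_force: [-0.1, -0.5, -2.0]
opening: 0.604
finger_force: 25.0
```

Emit:
{"method": "step_arm", "body": {"steps": "0 0 0 0.03 0; 0 0 0 0.04 0; 0 0.0175 -0.0373 0 0; 0 0.0175 -0.0373 0 0; 0 0.0175 -0.0373 0 0; 0 0.0175 -0.0373 0 0; 0 0.0175 -0.0373 0 0; 0 0.0175 -0.0373 0 0; 0 0.0175 -0.0373 0 0; 0 0.0175 -0.0373 0 0; 0 0.0175 -0.0373 0 0; 0 0 0 0 0"}}

```text
t: 27.5
tool_pos: [618.9, -298.8, 80.0]
tool_rot: [0.0, 0.947, 0.321, -0.0]
wrist_force: [-0.5, 1.1, -2.5]
opening: 0.605
finger_force: 25.0
```

Emit:
{"method": "step_arm", "body": {"steps": "0 0 0 -0.03 0; 0 0 0 -0.03 0; 0 0 0 -0.016 0; 0 0 0 0 0; 0 0 0 -0.002 0; 0 0 0 0 0"}}

```text
t: 28.25
tool_pos: [618.9, -296.4, 3.4]
tool_rot: [0.001, 0.947, 0.322, 0.0]
wrist_force: [0.2, -0.3, -2.2]
opening: 0.602
finger_force: 25.0
```

Emit:
{"method": "step_arm", "body": {"steps": "0 0 0 -0.002 0; 0 0 0 0 0; 78 0 0 0 0; 78 0 0 0 0; 78 0 0 0 0; 78 0 0 0.03 0; 78 0 0 0.05 0; 78 0 0 0.05 0; 60 -0.0175 0.0373 0 0; 60 -0.0175 0.0373 0 0; 60 -0.0175 0.0373 0 0; 60 -0.0175 0.0373 0 0"}}

```text
t: 29.75
tool_pos: [547.8, -145.9, 130.5]
tool_rot: [0.0, 0.947, 0.322, 0.0]
wrist_force: [0.0, -0.3, -0.6]
opening: 0.601
finger_force: 0.0
```

Emit:
{"method": "step_arm", "body": {"steps": "30 -0.013 0.0344 0 0; 30 -0.013 0.0344 0 0; 30 -0.013 0.0344 0 0; 30 -0.013 0.0344 0 0; 30 -0.013 0.0344 0 0; 30 -0.013 0.0344 0 0; 30 -0.013 0.0344 0 0; 30 -0.013 0.0344 0 0; 30 0 0 0 0; 30 0 0 0 0"}}

```text
t: 31.0
tool_pos: [444.6, 127.9, 130.6]
tool_rot: [0.0, 0.947, 0.322, 0.0]
wrist_force: [0.4, 0.1, 0.3]
opening: 0.302
finger_force: 0.0
```

```bash
python3 - <<'E'
from h import *
print(readout.read_state()['tool_pos'])
a=snap('scene','s7')[:,:,::-1]; b=snap('top','t7')[:,:,::-1]
c=np.hstack([cv2.resize(a[190:390,140:340],None,fx=2,fy=2,interpolation=cv2.INTER_CUBIC),cv2.resize(a[110:260,170:320],(400,400),interpolation=cv2.INTER_CUBIC)])
d=np.zeros((600,800,3),np.uint8); d[:400]=c; d[400:]=np.hstack([cv2.resize(a[260:400,340:540],(286,200)),cv2.resize(b[110:230,350:490],(233,200)),np.zeros((200,281,3),np.uint8)]); cv2.imwrite('pics/m7.png',d)
E
```

```text
[444.62524829 127.90623466 130.6258454 ]
```

View pics/m7.png

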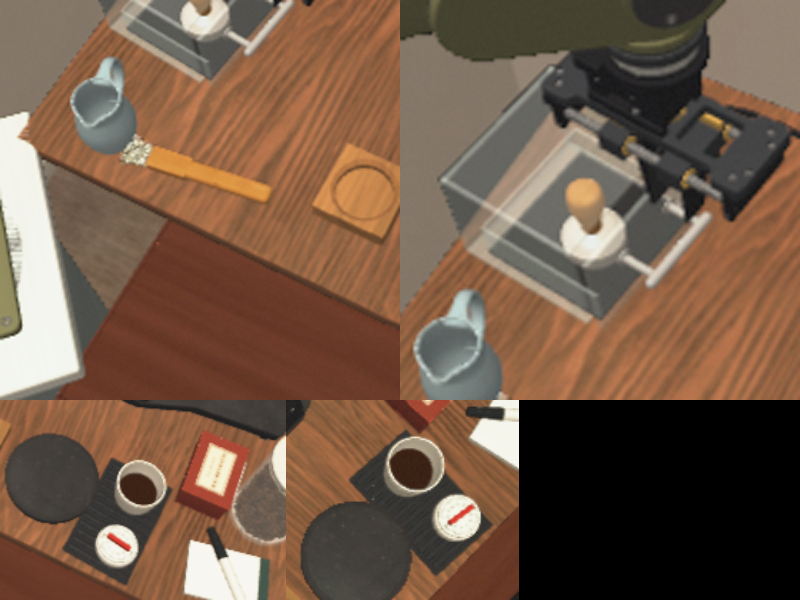

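```bash
python3 - <<'E'
from h import *
for p in [(653,207),(690,216)]: print(ray('scene',(170+(p[0]-400)*.375,110+p[1]*.375),141.6))
E
```

```text
[426.5769564  130.30698145 141.6       ]
[452.21454007 112.25909025 141.6       ]
```

Both things stand on the mat; the fingers straddle the handle bar in plan (midpoint ≈ (443,132)). Descend.

Emit:
{"method": "step_arm", "body": {"steps": "30 0 0 -0.03 0; 30 0 0 -0.02 0; 30 0 0 -0.01 0; 30 0 0 -0.01 0; 30 0 0 0 0"}}

```text
t: 31.72
tool_pos: [444.2, 127.9, 60.0]
tool_rot: [-0.0, 0.947, 0.322, -0.0]
wrist_force: [0.4, 0.1, 0.2]
opening: 0.304
finger_force: 0.0
```

Emit:
{"method": "step_arm", "body": {"steps": "30 0 0 -0.01 0; 30 0 0 -0.01 0; 30 0 0 0 0; 0 0 0 0 0; 0 0 0 0 0; 0 0 0 0 0; 0 0 0 0 0"}}

```text
t: 32.6
tool_pos: [444.5, 128.4, 40.7]
tool_rot: [-0.0, 0.947, 0.322, 0.0]
wrist_force: [-0.9, 2.2, -0.1]
opening: 0.094
finger_force: 25.0
```

Emit:
{"method": "step_arm", "body": {"steps": "0 0.007 -0.009 0 0; 0 0.0134 -0.0174 0 0; 0 0.0134 -0.0174 0 0; 0 0.0134 -0.0174 0 0; 0 0.0134 -0.0174 0 0; 0 0.004 -0.005 0 0; 0 0 0 0 0; 0 0 0 0 0"}}

```text
t: 33.6
tool_pos: [501.5, 54.0, 40.1]
tool_rot: [-0.013, 0.947, 0.321, -0.006]
wrist_force: [-26.5, 37.5, 22.8]
opening: 0.098
finger_force: 25.0
```

Emit:
{"method": "step_arm", "body": {"steps": "0 -0.007 0.009 0 0; 0 0 0 0 0; 30 0 0 0 0; 30 0 0 0 0; 30 0 0 0.02 0; 30 0 0 0.04 0; 45 0 0 0.05 0; 45 0.02 -0.05 0.03 0; 45 0.0 -0.06 0 0; 45 0 -0.06 0 0; 45 0 -0.06 0 0; 45 0 0 0 0"}}

```text
t: 35.1
tool_pos: [521.8, -180.9, 180.5]
tool_rot: [0.001, 0.948, 0.319, -0.0]
wrist_force: [-0.1, 0.7, -0.7]
opening: 0.448
finger_force: 0.0
```

```bash
python3 - <<'E'
from h import *
print(readout.read_state()['tool_pos'])
a=snap('scene','s8')[:,:,::-1]; b=snap('top','t8')[:,:,::-1]
d=np.hstack([cv2.resize(b[200:360,130:290],(400,400),interpolation=cv2.INTER_CUBIC),cv2.resize(a[120:280,170:330],(400,400),interpolation=cv2.INTER_CUBIC)]); cv2.imwrite('pics/m8.png',d)
E
```

```text
[ 521.76323175 -180.93985423  180.501861  ]
```

View pics/m8.png

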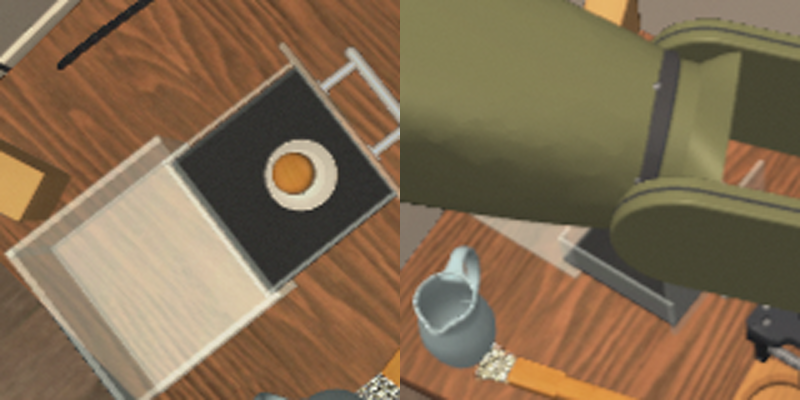

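The drawer is out; in the top crop the tamper's foot is at (301,175) and its grip top at (293,174), well clear of the box's top panel.

```bash
python3 - <<'E'
from h import *
np.set_printoptions(precision=1,suppress=True)
im=cv2.imread('pics/t8.png');H,S,V=[a.astype(int) for a in cv2.split(cv2.cvtColor(im,cv2.COLOR_BGR2HSV))]
yy,xx=np.mgrid[:480,:640];near=np.hypot(xx-250,yy-270)<20
m=(near&(V>110)).astype(np.uint8);m=cv2.morphologyEx(m,2,np.ones((3,3)))
h=cv2.convexHull(max(cv2.findContours(m,0,1)[0],key=cv2.contourArea));e=cv2.fitEllipse(h);print(e,ray('top',e[0],38))
m=(near&(S>90)&(V>100)).astype(np.uint8);m=cv2.morphologyEx(m,2,np.ones((3,3)))
e=cv2.minEnclosingCircle(max(cv2.findContours(m,0,1)[0],key=cv2.contourArea));print(e,ray('top',e[0],98),ray('top',e[0],90))
# recess ring / seat from initial image
im=cv2.imread('pics/top0.png');H,S,V=cv2.split(cv2.cvtColor(im,cv2.COLOR_BGR2HSV))
c=[(426.7,-75.1),(486.5,-16.8),(542.7,-75.1),(486.6,-132.8)];print(np.mean(c,0))
c=[(485.7,-15.4),(542.7,-74.7),(485.7,-131.3),(429.6,-70.4)];print(np.mean(c,0))
E
```

```text
((249.82334899902344, 269.5441589355469), (28.251930236816406, 29.094173431396484), 73.12041473388672) [439.4 120.   38. ]
((246.7831268310547, 268.9638671875), 8.448400497436523) [439.1 119.2  98. ] [439.3 120.1  90. ]
[485.6 -75. ]
[485.9 -73. ]
```

```bash
python3 - <<'E'
from h import *
np.set_printoptions(precision=1,suppress=True)
im=cv2.imread('pics/t7.png');H,S,V=[a.astype(int) for a in cv2.split(cv2.cvtColor(im,cv2.COLOR_BGR2HSV))]
yy,xx=np.mgrid[:480,:640]
w=((np.hypot(xx-452,yy-181)<22)&(S<60)&(V>140)).astype(np.uint8);w=cv2.morphologyEx(w,2,np.ones((3,3)))
e=cv2.fitEllipse(cv2.convexHull(max(cv2.findContours(w,0,1)[0],key=cv2.contourArea)));print(e,ray('top',e[0],28))
E
```

```text
((452.2106628417969, 180.23709106445312), (27.533145904541016, 28.518606185913086), 75.50593566894531) [ 618.3 -295.6   28. ]
```

Emit:
{"method": "step_arm", "body": {"steps": "45 -0.012 0.05 0 0; 45 -0.012 0.05 0 0; 45 -0.012 0.05 0 0; 45 -0.012 0.05 0 0; 45 -0.012 0.05 0 0; 45 -0.020 0.047 0 0; 45 0 0 -0.04 0; 45 0 0 -0.03 0; 45 0 0 0 0; 45 0 0 0 0"}}

```text
t: 36.45
tool_pos: [442.6, 121.2, 111.7]
tool_rot: [0.0, 0.946, 0.323, 0.001]
wrist_force: [0.8, -0.4, 0.5]
opening: 0.452
finger_force: 0.0
```

Emit:
{"method": "step_arm", "body": {"steps": "45 -0.002 -0.002 0 0; 45 0 0 -0.02 0; 45 0 0 -0.02 0; 45 0 0 -0.015 0; 45 0 0 -0.005 0; 45 0 0 0 0", "newtons": 40}}

```text
t: 37.2
tool_pos: [440.2, 118.5, 50.7]
tool_rot: [0.0, 0.947, 0.322, 0.0]
wrist_force: [-0.2, 0.4, 0.3]
opening: 0.449
finger_force: 0.0
```

Emit:
{"method": "step_arm", "body": {"steps": "0 0 0 0 0; 0 0 0 0 0; 0 0 0 0 0; 0 0 0 0 0; 0 0 0 0.005 0; 0 0 0 0.01 0; 0 0 0 0 0"}}

```text
t: 38.08
tool_pos: [440.6, 118.4, 66.1]
tool_rot: [0.0, 0.947, 0.322, 0.001]
wrist_force: [0.4, -0.0, -4.2]
opening: 0.324
finger_force: 40.0
```

Emit:
{"method": "step_arm", "body": {"steps": "0 0 0 0.03 0; 0 0 0 0.04 0; 0 0 0 0.025 0; 0 0.0077 -0.0324 0 0; 0 0.0077 -0.0324 0 0; 0 0.0077 -0.0324 0 0; 0 0.0077 -0.0324 0 0; 0 0.0077 -0.0324 0 0; 0 0.0077 -0.0324 0 0; 0 0 0 0 0; 0 0 0 0 0"}}

```text
t: 39.45
tool_pos: [485.8, -75.5, 159.9]
tool_rot: [-0.0, 0.947, 0.322, -0.0]
wrist_force: [0.4, 0.1, -4.1]
opening: 0.327
finger_force: 40.0
```

Emit:
{"method": "step_arm", "body": {"steps": "0 0 0 -0.03 0; 0 0 0 -0.03 0; 0 0 0 -0.02 0; 0 0 0 -0.006 0; 0 0 0 0 0; 0 0 0 0 0"}}

```text
t: 40.2
tool_pos: [487.2, -75.8, 75.8]
tool_rot: [0.001, 0.947, 0.323, 0.001]
wrist_force: [0.4, -0.1, -4.4]
opening: 0.328
finger_force: 40.0
```

```bash
python3 - <<'E'
from h import *
print(readout.read_state()['tool_pos'])
a=snap('scene','s9')[:,:,::-1]; b=snap('top','t9')[:,:,::-1]
d=np.hstack([cv2.resize(b[190:310,280:400],(400,400),interpolation=cv2.INTER_CUBIC),cv2.resize(a[200:320,270:390],(400,400),interpolation=cv2.INTER_CUBIC)]); cv2.imwrite('pics/m9.png',d)
E
```

```text
[487.21126413 -75.82069433  75.81219145]
```

View pics/m9.png

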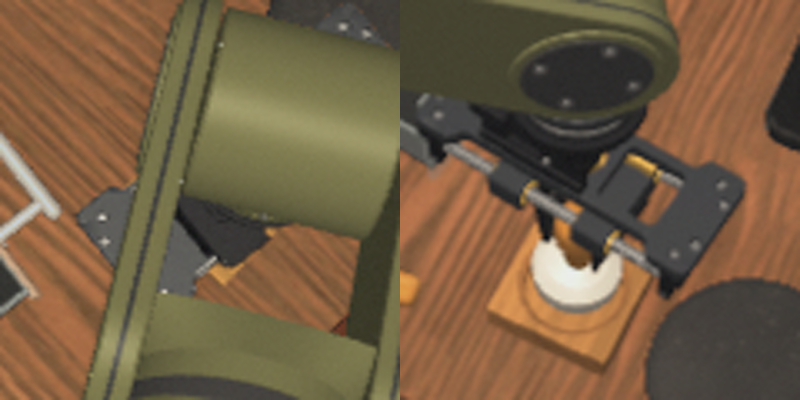

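Scene crop: the tamper hangs upright with its foot (576,270) above the recess ring (572,300). Lower it.

Emit:
{"method": "step_arm", "body": {"steps": "0 0 0 -0.01 0; 0 0 0 -0.005 0; 0 0 0 -0.004 0; 0 0 0 -0.003 0; 0 0 0 0 0"}}

```text
t: 40.92
tool_pos: [486.0, -75.8, 52.1]
tool_rot: [-0.0, 0.947, 0.322, -0.0]
wrist_force: [0.5, 0.3, -4.5]
opening: 0.327
finger_force: 40.0
```

Emit:
{"method": "step_arm", "body": {"steps": "0 0 0 -0.003 0; 0 0 0 -0.002 0; 0 0 0 0 0"}}

```text
t: 41.3
tool_pos: [487.2, -75.7, 49.4]
tool_rot: [0.0, 0.947, 0.322, 0.001]
wrist_force: [-2.7, 2.5, 5.7]
opening: 0.323
finger_force: 40.0
```

Emit:
{"method": "step_arm", "body": {"steps": "50 0 0 0 0; 50 0 0 0 0; 50 0 0 0 0; 50 0 0 0.02 0; 50 0 0 0.035 0; 50 0 0 0.035 0; 30 0.0039 0.0324 0 0; 30 0.0039 0.0324 0 0; 30 0.0039 0.0324 0 0; 30 0.0039 0.0324 0 0; 30 0 0 0 0; 30 0 0 0 0", "newtons": 25}}

```text
t: 42.8
tool_pos: [501.8, 53.3, 137.3]
tool_rot: [0.0, 0.947, 0.322, -0.0]
wrist_force: [0.3, 0.1, 0.4]
opening: 0.295
finger_force: 0.0
```

```bash
python3 - <<'E'
from h import *
print(readout.read_state()['tool_pos'])
snap('scene','s10')
im=snap('top','t10')[:,:,::-1]
# handle: bright low-sat line in top; tamper foot check
H,S,V=[a.astype(int) for a in cv2.split(cv2.cvtColor(im,cv2.COLOR_BGR2HSV))]
yy,xx=np.mgrid[:480,:640]
for f in('t8','t10'):
    im=cv2.imread(f'pics/{f}.png');H,S,V=[a.astype(int) for a in cv2.split(cv2.cvtColor(im,cv2.COLOR_BGR2HSV))]
    print(f,'handle px',[ (x,y) for x,y in [(0,0)]])
    m=((np.hypot(xx-278,yy-240)<45)&(S<50)&(V>140)).astype(np.uint8)
    for c in cv2.findContours(m,0,1)[0]:
        if cv2.contourArea(c)>25: r=cv2.minAreaRect(c);print(r,[ray('top',p,70)[:2].round(1) for p in cv2.boxPoints(r)])
E
```

```text
[501.79203173  53.33259509 137.34457487]
t8 handle px [(0, 0)]
((253.99168395996094, 265.7410888671875), (27.682626724243164, 16.81427001953125), 46.97492980957031) [array([454.7, 138.6]), array([476.7, 114.8]), array([437.1,  78.4]), array([415.3, 102.2])]
((276.65753173828125, 241.71890258789062), (44.97098159790039, 20.585519790649414), 51.07245635986328) [array([514. , 107.4]), array([539. ,  76.1]), array([470. ,  21.7]), array([445.3,  52.9])]
t10 handle px [(0, 0)]
((288.033203125, 254.59104919433594), (13.762646675109863, 21.02029037475586), 36.25383758544922) [array([458.4,  65.4]), array([491.1,  41.1]), array([475. ,  19.7]), array([442.4,  44. ])]
```

Emit:
{"method": "step_arm", "body": {"steps": "30 0 0 -0.035 0; 30 0 0 -0.03 0; 30 0 0 -0.02 0; 30 0 0 -0.012 0; 30 0 0 0 0; 0 0 0 0 0; 0 0 0 0 0; 0 0 0 0 0; 0 0 0 0 0"}}

```text
t: 44.02
tool_pos: [502.3, 54.2, 41.4]
tool_rot: [-0.0, 0.947, 0.322, 0.001]
wrist_force: [-2.4, 2.4, 5.6]
opening: 0.099
finger_force: 25.0
```

Emit:
{"method": "step_arm", "body": {"steps": "0 -0.006 0.008 0 0; 0 -0.0134 0.0174 0 0; 0 -0.0134 0.0174 0 0; 0 -0.0134 0.0174 0 0; 0 -0.0134 0.0174 0 0; 0 -0.0024 0.003 0 0; 0 0 0 0 0"}}

```text
t: 44.9
tool_pos: [439.6, 135.7, 41.4]
tool_rot: [-0.0, 0.946, 0.323, 0.001]
wrist_force: [-2.4, -0.1, 7.2]
opening: 0.098
finger_force: 25.0
```

Emit:
{"method": "step_arm", "body": {"steps": "0 -0.0024 0.0032 0 0; 0 0 0 0 0; 0 0 0 0 0"}}

```text
t: 45.28
tool_pos: [437.4, 138.4, 41.4]
tool_rot: [-0.0, 0.947, 0.323, 0.001]
wrist_force: [-0.7, -0.7, 7.5]
opening: 0.096
finger_force: 25.0
```

Emit:
{"method": "step_arm", "body": {"steps": "0 -0.0024 0.0032 0 0; 0 0 0 0 0; 0 0 0 0 0"}}

```text
t: 45.65
tool_pos: [435.2, 141.4, 41.4]
tool_rot: [0.0, 0.947, 0.323, 0.001]
wrist_force: [-0.9, -0.3, 6.9]
opening: 0.096
finger_force: 25.0
```

Emit:
{"method": "step_arm", "body": {"steps": "0 -0.0018 0.0024 0 0; 0 0 0 0 0; 0 0 0 0 0"}}

```text
t: 46.02
tool_pos: [435.3, 141.3, 41.5]
tool_rot: [0.003, 0.946, 0.323, 0.002]
wrist_force: [5.6, -11.1, 2.6]
opening: 0.098
finger_force: 25.0
```

Emit:
{"method": "step_arm", "body": {"steps": "0 -0.0015 0.002 0 0; 0 0 0 0 0; 0 0 0 0 0"}}

```text
t: 46.4
tool_pos: [435.3, 141.3, 41.5]
tool_rot: [0.006, 0.946, 0.324, 0.003]
wrist_force: [11.0, -19.8, -0.9]
opening: 0.096
finger_force: 25.0
```

Emit:
{"method": "step_arm", "body": {"steps": "28 0.0015 -0.002 0 0; 28 0 0 0 0; 28 0 0 0 0; 28 0 0 0.02 0; 28 0 0 0.04 0; 28 0 0 0.04 0; 60 0.02 -0.05 0 0; 80 0.02 -0.05 0 0; 85 0.02 -0.05 0 0; 85 0.02 -0.05 0 0; 85 0.02 -0.05 0 0; 85 0.02 -0.05 0 0"}}

```text
t: 47.9
tool_pos: [553.4, -157.7, 139.9]
tool_rot: [-0.0, 0.947, 0.323, -0.0]
wrist_force: [1.2, -0.1, 0.5]
opening: 0.831
finger_force: 0.0
```

Emit:
{"method": "step_arm", "body": {"steps": "80 0.0163 -0.0345 0 0; 80 0.0163 -0.0345 0 0; 80 0.0163 -0.0345 0 0; 80 0.0163 -0.0345 0 0; 80 0 0 -0.04 0; 80 0 0 -0.04 0; 80 0 0 0 0; 80 0 0 0 0"}}

```text
t: 48.9
tool_pos: [619.2, -294.6, 61.6]
tool_rot: [0.0, 0.947, 0.323, 0.0]
wrist_force: [0.8, -0.4, 0.5]
opening: 0.796
finger_force: 0.0
```

Emit:
{"method": "step_arm", "body": {"steps": "80 0 -0.0015 -0.03 0; 80 0 0 -0.02 0; 80 0 0 -0.01 0; 80 0 0 0 0; 0 0 0 0 0; 0 0 0 0 0; 0 0 0 0 0; 0 0 0 0 0; 0 0 0 0.005 0; 0 0 0 0.01 0; 0 0 0 0 0; 0 0 0 0 0"}}

```text
t: 50.4
tool_pos: [618.4, -296.3, 15.5]
tool_rot: [0.0, 0.947, 0.322, 0.0]
wrist_force: [-0.5, 1.1, -2.2]
opening: 0.606
finger_force: 25.0
```

Emit:
{"method": "step_arm", "body": {"steps": "0 0 0 0.035 0; 0 0 0 0.045 0; 0 0 0 0.035 0; 0 -0.0177 0.0376 0 0; 0 -0.0177 0.0376 0 0; 0 -0.0177 0.0376 0 0; 0 -0.0177 0.0376 0 0; 0 -0.0177 0.0376 0 0; 0 -0.0177 0.0376 0 0; 0 -0.0177 0.0376 0 0; 0 -0.0177 0.0376 0 0; 0 -0.0177 0.0376 0 0"}}

```text
t: 51.9
tool_pos: [458.2, 43.2, 130.2]
tool_rot: [-0.0, 0.947, 0.322, -0.0]
wrist_force: [-0.0, 0.3, -1.2]
opening: 0.603
finger_force: 25.0
```

Emit:
{"method": "step_arm", "body": {"steps": "0 0 0 -0.04 0; 0 0 0 -0.04 0; 0 0 0 -0.03 0; 0 0 0 -0.012 0; 0 0 0 0 0; 0 0 0 0 0"}}

```text
t: 52.65
tool_pos: [460.5, 42.0, 9.9]
tool_rot: [0.0, 0.947, 0.322, 0.001]
wrist_force: [0.2, 0.4, -1.7]
opening: 0.608
finger_force: 25.0
```

Emit:
{"method": "step_arm", "body": {"steps": "0 -0.0006 0 -0.008 0; 0 0 0 -0.004 0; 0 0 0 -0.002 0; 0 0 0 0 0; 0 0 0 0 0"}}

```text
t: 53.28
tool_pos: [458.4, 42.1, -4.6]
tool_rot: [-0.0, 0.947, 0.322, -0.001]
wrist_force: [-5.2, 0.5, 6.7]
opening: 0.604
finger_force: 25.0
```

Emit:
{"method": "step_arm", "body": {"steps": "80 0 0 0 0; 80 0 0 0 0; 80 0 0 0 0; 80 0 0 0.03 0; 80 0 0 0.05 0; 80 0 0 0.06 0; 85 0.0177 -0.0376 0 0; 85 0.0177 -0.0376 0 0; 85 0.0177 -0.0376 0 0; 85 0.0177 -0.0376 0 0; 85 0.0177 -0.0376 0 0; 85 0.0177 -0.0376 0 0"}}

```text
t: 54.78
tool_pos: [565.2, -184.8, 134.2]
tool_rot: [-0.0, 0.947, 0.322, -0.0]
wrist_force: [0.6, -0.4, -0.0]
opening: 0.851
finger_force: 0.0
```

```bash
cat >> h.py <<'E'
yy,xx=np.mgrid[:480,:640]
def meas(im,cup=True):
    H,S,V=[a.astype(int) for a in cv2.split(cv2.cvtColor(im,cv2.COLOR_BGR2HSV))]
    near=(np.hypot(xx-288.5,yy-260)<24)
    m=(near&(S>150)&((H<8)|(H>172))&(V>120)).astype(np.uint8)
    r=cv2.minAreaRect(max(cv2.findContours(m,0,1)[0],key=cv2.contourArea))
    b=np.array([ray('top',p,39)[:2] for p in cv2.boxPoints(r)]); L=max([b[1]-b[0],b[2]-b[1]],key=np.linalg.norm)
    w=(near&(S<60)&(V>140)).astype(np.uint8); w=cv2.morphologyEx(w,2,np.ones((3,3)))
    el=cv2.fitEllipse(cv2.convexHull(max(cv2.findContours(w,0,1)[0],key=cv2.contourArea)))
    print('timer',ray('top',r[0],39),np.degrees(np.arctan2(L[1],L[0])),ray('top',el[0],22))
    m=((V<90)&(np.hypot(xx-257,yy-228)<20)).astype(np.uint8)
    c=cv2.findContours(m,0,1)[0]
    if cup and c:
        e=cv2.fitEllipse(max(c,key=cv2.contourArea)); print('cup',e,ray('top',e[0],40))
    # handle posts/bar region
    m=((np.hypot(xx-243,yy-271)<32)&(S<50)&(V>130)&(xx*1-yy*-1>505)).astype(np.uint8)
    r=cv2.minAreaRect(max(cv2.findContours(m,0,1)[0],key=cv2.contourArea)); print('handle',r)
E
python3 - <<'E'
from h import *
np.set_printoptions(precision=1,suppress=True)
meas(cv2.imread('pics/top0.png')); im=snap('top','t11')[:,:,::-1]; meas(np.ascontiguousarray(im),False)
E
```

```text
timer [458.7  43.   39. ] -55.05651905089899 [458.5  42.5  22. ]
cup ((257.8721923828125, 227.72360229492188), (26.197063446044922, 26.557941436767578), 48.36891555786133) [522.9 103.6  40. ]
handle ((241.8000030517578, 280.9000244140625), (26.400001525878906, 21.000001907348633), 53.13010025024414)
timer [458.8  41.1  39. ] -55.060137360248625 [458.6  40.9  22. ]
handle ((237.35385131835938, 284.66925048828125), (25.17156219482422, 20.786272048950195), 52.12501525878906)
```

Emit:
{"method": "step_arm", "body": {"steps": "92 0.028 -0.0138 0 0; 92 0.028 -0.0138 0 0; 92 0.028 -0.0138 0 0; 92 0.028 -0.0138 0 0; 92 0 0 0 0; 92 0 0 0 0; 92 0 0 -0.03 0", "newtons": 25}}

```text
t: 55.7
tool_pos: [678.1, -239.1, 107.8]
tool_rot: [0.002, 0.947, 0.322, 0.002]
wrist_force: [0.2, -0.2, -0.8]
opening: 0.918
finger_force: 0.0
```

Emit:
{"method": "step_arm", "body": {"steps": "92 0 0 -0.03 0; 92 0 0 -0.03 0; 92 0 0 -0.02 0; 92 0 0 -0.008 0; 92 0 0 0 0; 0 0 0 0 0; 0 0 0 0 0; 0 0 0 0 0; 0 0 0 0 0; 0 0 0 0 0", "newtons": 25}}

```text
t: 56.95
tool_pos: [677.2, -238.7, 17.5]
tool_rot: [0.0, 0.947, 0.322, 0.0]
wrist_force: [-0.8, 1.8, 5.4]
opening: 0.702
finger_force: 25.0
```

```bash
python3 - <<'E'
from h import *
np.set_printoptions(precision=1,suppress=True)
im=cv2.imread('pics/t11.png')
V=cv2.cvtColor(im,cv2.COLOR_BGR2HSV)[:,:,2]; S=cv2.cvtColor(im,cv2.COLOR_BGR2HSV)[:,:,1]
for f in('t8','t3'):
    im=cv2.imread(f'pics/{f}.png');h=cv2.cvtColor(im,cv2.COLOR_BGR2HSV).astype(int);H,S,V=cv2.split(h.astype(np.uint8))
    m=((np.hypot(xx-427,yy-149)<22)&(S>90)&(V<90)).astype(np.uint8)
    e=cv2.fitEllipse(max(cv2.findContours(m,0,1)[0],key=cv2.contourArea));print(f,e,ray('top',e[0],46))
s=readout.read_state();print(s['tool_pos'],s['opening'],s['finger_force'],s['wrist_force'])
E
```

```text
t8 ((420.23358154296875, 147.9241180419922), (13.933096885681152, 22.79886245727539), 32.48894119262695) [ 682.1 -227.4   46. ]
t3 ((425.056884765625, 150.7682342529297), (21.337549209594727, 25.959156036376953), 126.11756134033203) [ 676.1 -237.    46. ]
[ 677.2 -238.7   17.5] 0.7023356637264833 25.00057269795377 [-0.8  1.8  5.4]
```

Emit:
{"method": "step_arm", "body": {"steps": "0 0 0 0.005 0; 0 0 0 0.01 0; 0 0 0 0.01 0; 0 0 0 0 0", "newtons": 40}}

```text
t: 57.45
tool_pos: [677.8, -239.2, 43.2]
tool_rot: [0.001, 0.947, 0.322, 0.001]
wrist_force: [0.2, 0.1, -0.9]
opening: 0.693
finger_force: 40.0
```

Emit:
{"method": "step_arm", "body": {"steps": "0 0 0 0.025 0; 0 0 0 0.035 0; 0 0 0 0.03 0; 0 -0.0207 0.024 0 0; 0 -0.0259 0.030 0 0; 0 -0.0259 0.030 0 0; 0 -0.0259 0.030 0 0; 0 -0.0259 0.030 0 0; 0 -0.0259 0.030 0 0; 0 -0.0259 0.030 0 0; 0 -0.0208 0.024 0 0; 0 -0.010 0.012 0 0"}}

```text
t: 58.95
tool_pos: [468.9, 2.2, 131.3]
tool_rot: [0.0, 0.946, 0.323, 0.0]
wrist_force: [0.6, -0.8, -1.6]
opening: 0.697
finger_force: 40.0
```

Emit:
{"method": "step_arm", "body": {"steps": "0 0.0135 0.0255 0 0; 0 0.0135 0.0255 0 0; 0 0.0135 0.0255 0 0; 0 0.0135 0.0253 0 0; 0 0 0 -0.02 0; 0 0 0 -0.04 0; 0 0 0 -0.03 0; 0 0 0 -0.02 0; 0 0 0 0 0; 0 0 0 0 0"}}

```text
t: 60.2
tool_pos: [524.1, 102.6, 21.8]
tool_rot: [0.0, 0.947, 0.322, 0.0]
wrist_force: [-0.1, 0.6, -0.0]
opening: 0.696
finger_force: 40.0
```

Emit:
{"method": "step_arm", "body": {"steps": "0 0 0 -0.006 0; 0 0 0 -0.003 0; 0 0 0 0 0; 0 0 0 0 0"}}

```text
t: 60.7
tool_pos: [523.9, 103.1, 12.6]
tool_rot: [0.0, 0.947, 0.322, 0.0]
wrist_force: [0.3, -0.8, -1.0]
opening: 0.696
finger_force: 40.0
```

Emit:
{"method": "step_arm", "body": {"steps": "0 0 0 -0.0015 0; 0 0 0 0 0; 0 0 0 0 0"}}

```text
t: 61.08
tool_pos: [524.3, 103.2, 11.5]
tool_rot: [0.0, 0.947, 0.322, 0.0]
wrist_force: [-0.5, 1.2, 2.0]
opening: 0.699
finger_force: 40.0
```

Emit:
{"method": "step_arm", "body": {"steps": "92 0 0 0 0; 92 0 0 0 0; 92 0 0 0 0; 92 0 0 0.03 0; 92 0 0 0.05 0; 92 0 0 0.045 0; 92 -0.018 -0.034 0 0; 92 -0.018 -0.034 0 0; 92 -0.018 -0.034 0 0; 92 0 -0.05 0 0; 92 0 -0.05 0 0; 92 0 -0.05 0 0"}}

```text
t: 62.58
tool_pos: [469.6, -150.5, 136.0]
tool_rot: [0.0, 0.947, 0.322, 0.0]
wrist_force: [0.9, -0.7, -0.2]
opening: 0.92
finger_force: 0.0
```

```bash
python3 - <<'E'
from h import *
np.set_printoptions(precision=1,suppress=True)
meas(cv2.imread('pics/top0.png')); im=np.ascontiguousarray(snap('top','t12')[:,:,::-1]); meas(im)
# cup outline by differencing: rim white hull in both
for f in('top0','t12'):
    im=cv2.imread(f'pics/{f}.png');H,S,V=[a.astype(int) for a in cv2.split(cv2.cvtColor(im,cv2.COLOR_BGR2HSV))]
    w=((np.hypot(xx-257,yy-227)<24)&(S<45)&(V>150)).astype(np.uint8)
    pts=np.concatenate([c for c in cv2.findContours(w,0,1)[0] if cv2.contourArea(c)>4 or len(c)>6])
    e=cv2.minEnclosingCircle(pts); e2=cv2.fitEllipse(cv2.convexHull(pts)); print(f,e,e2,ray('top',e[0],62),ray('top',e2[0],62))
E
```

```text
timer [458.7  43.   39. ] -55.05651905089899 [458.5  42.5  22. ]
cup ((257.8721923828125, 227.72360229492188), (26.197063446044922, 26.557941436767578), 48.36891555786133) [522.9 103.6  40. ]
handle ((241.8000030517578, 280.9000244140625), (26.400001525878906, 21.000001907348633), 53.13010025024414)
timer [458.8  41.1  39. ] -55.060137360248625 [458.6  41.   22. ]
cup ((257.9293212890625, 228.45970153808594), (26.376541137695312, 26.691133499145508), 38.963043212890625) [521.4 103.5  40. ]
handle ((237.35333251953125, 284.722412109375), (25.16218376159668, 21.118261337280273), 51.842769622802734)
top0 ((256.5920104980469, 226.03680419921875), 17.163766860961914) ((256.5790100097656, 226.1038360595703), (33.64073944091797, 34.12479782104492), 94.33800506591797) [523.9 104.1  62. ] [523.8 104.1  62. ]
t12 ((256.70001220703125, 226.89999389648438), 16.950027465820312) ((256.7198791503906, 226.91311645507812), (33.00613784790039, 33.933353424072266), 151.2913360595703) [522.2 103.9  62. ] [522.2 103.8  62. ]
```

```bash
python3 -c "
from h import *
print(job.close_job())"
```

```text
the job is handed in; nothing more can be done
None
```

I handed the job in at about 63 s with the tamper fully down in its seat, the drawer pushed shut to its stop, and the timer and cup back upright, each about 1.5 mm from its start; the cup slipped on the first lift but stayed upright, and the tool's z read about 30 mm low, which I corrected for.

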